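# Park the ring gauge's carriage on its stop pin

### The arm

A 6-joint arm with a two-finger parallel gripper is mounted at the origin on a cart in front of the work surface, level with it; the furniture and walls round the work are solid. World frame = base frame: x ahead of the robot, y to its left, z up, the work surface at z = 0. Lengths are in m, angles in rad, forces in N, time in s.
With the tool pointing down it reaches from about 0.325 to 0.85 m from the base axis. Payload 4.4 kg.
Tool frame: the origin (TCP) lies between the finger pads; the fingertips stand arm.finger_overhang ahead of it and the grasp point (between the pads) lies 11 mm behind it (arm.finger_overhang is the distance from the TCP to the fingertips, in m); z points along the fingers, y is the line along which they close (so a half turn about z gives the same grasp; the last joint's range is limited). The gripper opens to 94 mm and grips with 3 to 60 N. Pads are 16 mm wide; open, the fingers measure 119 mm over their backs; the gripper's body (75 mm by 177 mm) begins 78 mm behind the grasp point.
Start: joints at [1.085, 0.207, 1.542, -0, 1.393, -0.15], TCP at [0.189, 0.543, 0.213] pointing down, gripper open.
Joint ranges: [-2.73, 2.73], [-0.86, 2.22], [0.23, 2.46], [-1.11, 4.25], [0.08, 2.63], [-2.82, 2.82]. Speed limits (rad/s): [2.79, 2.79, 3.14, 3.14, 3.14, 3.14].

### API

Orientations are given as a unit quaternion [x, y, z, w].
In Python, from bench import arm, cams gives the robot as it stands. Calls block until the motion is done:
- arm.reach(position, orientation): joint-space move of the TCP to a pose.
- arm.line_to(position, rotation=None, vel=0.15, guard=None): straight line of the TCP; rotation=None keeps the orientation; vel is the mean speed in m/s. With guard (N) it stops when the force on the tool has changed by that much, and returns True; else False.
- arm.move_j(angles): joint-space move.
- arm.gripper_to(opening, f_grip=None): finger opening in m; f_grip is the grip in N (None keeps the last); returns when the fingers have stopped.
- arm.sleep(seconds).
- arm.solve_ik(position, orientation): joint angles nearest the present ones, or None.
- cams.snapshot(name): name is "side" or "top" or "wrist"; returns a dict with "img" (384x512x3 uint8, red, green, blue), "depth" (384x512 float32, m along the optical axis (not along the pixel's ray), 0 where there is no reading), "fx", "fy", "cx", "cy" (pixels), "k1" (the pictures are not rectified: a ray, as slopes to the right and down, at radius r is drawn at 1 + k1 r^2 times it, then the intrinsics apply), "camera_from_world" (4x4, takes a point from world to camera coordinates); the wrist camera has in their place "T_tool_cam" (4x4, takes a point from camera to tool coordinates, whose origin is the TCP and whose axes are the flange's). Camera axes: x right, y up, looking along -z (the intrinsics and any distortion apply to the point x, -y, -z); pixel columns grow to the right and rows downward; lengths in m; the calibration is good to about 2 mm. A picture is of the moment at which its call begins: read the wrist's pose just before it.
A pose or a line that the arm cannot do raises arm.IKError and nothing moves.
- arm.sign_off(): hands the job in; it is judged then, once.
Readings, each from a call of its own:
- arm.current_time_s(): time.
- arm.current_joints(): joint angles.
- arm.current_joint_velocities(): joint speeds.
- arm.current_effort(): joint torques, N m.
- arm.current_tool_pos(): TCP position.
- arm.current_eef_rot(): TCP orientation.
- arm.current_wrist_force(): force on the tool from outside, world axes, zero at the start.
- arm.current_moment(): the same for the moment, N m.
- arm.current_width(): finger opening in m.
- arm.current_finger_force(): force on a finger pad.
Only numpy, scipy, OpenCV 4.12 (cv2) and the standard library are available. Lean on these libraries where they do the work, as an engineer would, in place of code of your own. Each camera call takes 0.05 s, during which the arm holds its last target. There are 200 camera calls.

### The job

Bring the ring gauge to its loading position: with the fingertips, push the front of the sprung carriage that carries the ring gauge straight along its rails until it has passed its stop pin, but not as far as the end buffer, then let go so that it springs back and stays caught on the pin. Leave the ring gauge sitting in its nest untouched, and leave the other stage and everything else on the desk alone.

Things in the scene. Friction and masses are not known exactly. Their poses are not given: they have to be found in the camera images.
- ring_stage: fixed dark base plate 222 x 112 x 12 mm of the stage to work; which of two like stages is left or right varies. Origin: centre of underside, on the desk. x runs along the rails from push face to end buffer (away from the robot, turned up to 0.3 rad). Rails beside the carriage: tops 23 mm above desk. Stop pin: in a block behind the carriage at x = +51 mm, right of middle, top 36 mm above desk
- ring_carriage (a joint): carriage travel along the stage's x, m: 0 = home, 0.028 = caught on the stop pin, 0.054 = end buffer. Let go short of 0.028 it springs home; let go beyond, it returns to 0.028 and stays (only pulling the pin's knob frees it). Spring pushes back 3.5 N at home, 6.2 N at the end; riding over the pin adds up to 3 N, quick motion 40 N per m/s
- ring_push (a point): middle of the push face: the carriage's flat upright front face (towards the robot, facing the stage's -x), 92 mm wide, 30 mm high, this point 28 mm above the desk; moves with the carriage. The carriage is an aluminium block 92 x 92 x 30 mm, top 43 mm above the desk; at home the face is 8 mm behind the base plate's front edge
- ring_pin (a joint): stop pin (8 mm thick, with a 16 mm black knob on its plunger at the stage's right): retraction in m, 0 = sprung fully out and able to hold the carriage; pushed back about 0.008 while the carriage's ramp passes
- ring_nest (a point): centre of the ring gauge's nest on top of the ring carriage, 43 mm above the desk, between four 6 mm dowels 8 mm high; moves with the carriage
- ring_gauge: loose steel ring gauge, 46 mm outside, 16 mm high, with a wide round hole, lying flat in the nest; origin at the centre of its underside
- flange_carriage (a joint): travel of the other stage's carriage, m, 0 = home; to be left there
- flange_stage: the other stage, of the same build and size, same axes; its carriage carries the brass-coloured flange
- sample_flange: loose brass-coloured flange, 40 mm disc with a collar, 16 mm high, in the nest of the other stage; origin at the centre of its underside; leave alone
- plug_gauge: bystander: loose black-handled plug gauge, 18 x 108 x 16 mm, lying on the desk in front of the stages; origin under its centre
- precision_driver: bystander: loose blue precision screwdriver, 12 x 151 x 12 mm, lying on the desk in front of the stages; origin under its centre

How it is judged:
On the way, in this order (a step that is already met when the one before it is completed fails the run):
1. the ring carriage is pushed over its stop pin, pressing the pin back (value of joint ring_carriage above 0.018 m and value of joint ring_pin above 0.004 m).
2. the ring carriage has sprung back and rests on the stop pin, let go (value of joint ring_carriage between 0.025 and 0.0292 m and value of joint ring_pin below 0.002 m and contact force between each of the arm, the fingers and ring_stage below 0.2 N), for 0.2 s.
At the end, for the whole second after the job is handed in: the ring carriage is at rest on its sprung-out stop pin (travel 25 to 29.2 mm), the ring gauge lies flat in its nest (within 6 mm), and the other carriage is at home (within 4 mm) (value of joint ring_carriage between 0.025 and 0.0292 m and velocity of joint ring_carriage between -0.005 and 0.005 m/s and value of joint ring_pin below 0.002 m and horizontal distance between ring_gauge and ring_nest below 0.006 m and z of ring_gauge in the frame of ring_nest below 0.004 m and angle between ring_gauge's own z axis and vertical below 0.1 rad and linear speed of ring_gauge below 0.01 m/s and value of joint flange_carriage below 0.004 m); the robot touches nothing.
It fails at once if the ring carriage is run into the end buffer (travel over 52 mm) (value of joint ring_carriage above 0.052 m).
It fails at once if the ring gauge is handled with the gripper (contact force between any of the fingers, the arm and ring_gauge above 1 N).
It fails at once if the ring gauge is lifted or leaves its nest (height (world z) of ring_gauge above 0.053 m or horizontal distance between ring_gauge and ring_nest above 0.012 m).
It fails at once if the other carriage is pushed or its flange disturbed (value of joint flange_carriage above 0.008 m or distance of sample_flange from where it was at the start of the episode above 0.01 m).
It fails at once if a bystander is disturbed by more than 20 mm (distance of any of plug_gauge, precision_driver from where it was at the start of the episode above 0.02 m).
It also fails if it takes over 32 s, if anything falls off the work surface, if the arm or the gripper's body presses on something with over 40 N, if the wrist force passes 120 N, or if a joint passes its speed limit or range.

## Working session

There is one attempt and no reset: what is moved stays moved. The work goes in short steps, each a Python script; the robot and the scene stay as the last script left them, time stands still between calls to the robot, and variables do not carry over. Pictures are saved under pics/ and viewed, at most 10 in all, crops included, and the job is handed in when it is done.

```bash
mkdir -p pics; ls; cat > h.py <<'E'
import numpy as np, cv2
from bench import arm, cams
def pts(s):
    h,w=s["depth"].shape; v,u=np.mgrid[0:h,0:w].astype(float)
    K=np.array([[s["fx"],0,s["cx"]],[0,s["fy"],s["cy"]],[0,0,1]])
    n=cv2.undistortPoints(np.stack([u,v],-1).reshape(-1,1,2),K,np.array([s["k1"],0,0,0.])).reshape(h,w,2)
    d=s["depth"]; c=np.stack([n[...,0]*d,-n[...,1]*d,-d,np.ones_like(d)],-1)
    return (c@np.linalg.inv(s["camera_from_world"]).T)[...,:3]
E
python3 - <<'E'
from h import *
print(arm.finger_overhang,arm.current_eef_rot(),arm.current_time_s())
for n in("top","side"):
    s=cams.snapshot(n); cv2.imwrite(f"pics/{n}.png",s["img"][...,::-1]); np.save(n+"_p.npy",pts(s)); np.save(n+"_i.npy",s["img"])
    print(n,s["camera_from_world"],s["k1"],(s["depth"]>0).mean())
E
```

```text
pics
0.008 [ 1.66620321e-01  9.86020484e-01 -1.07417181e-03 -3.46628148e-04] 0.0
top [[-0.02639736 -0.99956983  0.01278044 -0.09938654]
 [ 0.98421271 -0.02374929  0.17538906 -0.53605092]
 [-0.17501009  0.01720848  0.98441624 -0.80035792]
 [ 0.          0.          0.          1.        ]] -0.019414823602345654 0.9959259033203125
side [[ 0.96653503 -0.25620081 -0.01308338 -0.5236173 ]
 [ 0.16362291  0.5763932   0.80062377 -0.07507161]
 [-0.19757929 -0.77597166  0.59902454 -0.84776923]
 [ 0.          0.          0.          1.        ]] -0.08301762629759488 0.9961802164713541
```

View pics/top.png

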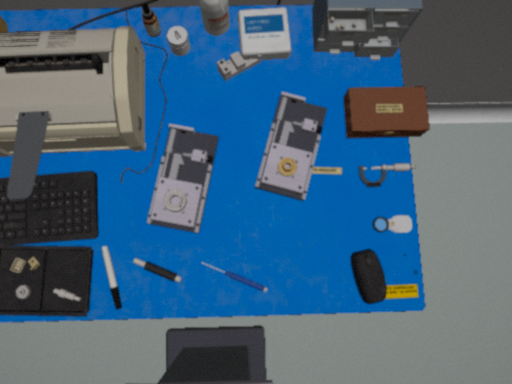

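View pics/side.png

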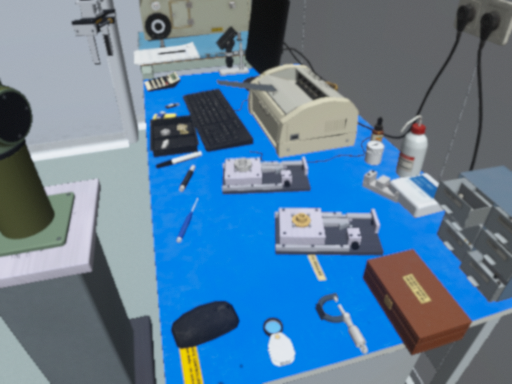

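The ring stage is the left one in the top view: the steel ring is at about (176,201). The flange stage is on the right at (288,167). The plug gauge at (157,270) and driver at (235,277) lie in front. Next I'll fit the carriage top from the depth image.

```bash
python3 - <<'E'
from h import *
P=np.load("top_p.npy")
print("desk z",np.median(P[240:255,200:240,2]),"ring px",P[201,176])
def box(m):
    (c,s,a)=cv2.minAreaRect((P[m][:,:2]*1000).astype(np.float32)); return np.round(c,1),np.round(s,1),a,m.sum()
v,u=np.mgrid[0:384,0:512]
z=P[...,2]
for nm,(u0,u1,v0,v1) in dict(ring=(140,222,115,240),fl=(250,330,85,205)).items():
    R=(u>u0)&(u<u1)&(v>v0)&(v<v1)
    m=R&(z>.037)&(z<.049); n,l,st,ce=cv2.connectedComponentsWithStats(m.astype(np.uint8))
    k=1+st[1:,4].argmax(); m=l==k
    b=box(m); print(nm,"carriage",b, np.round(cv2.boxPoints((tuple(b[0]),tuple(b[1]),b[2])),0).tolist(), "z",np.median(z[m]))
    b=box(R&(z>.006)); print(nm,"base",b,np.round(cv2.boxPoints((tuple(b[0]),tuple(b[1]),b[2])),0).tolist())
for nm,(u0,u1,v0,v1) in dict(plug=(125,190,250,290),drv=(195,275,255,300)).items():
    R=(u>u0)&(u<u1)&(v>v0)&(v<v1)&(z>.005); print(nm,np.round(P[R].min(0),3),np.round(P[R].max(0),3))
E
```

```text
desk z 0.00013961917442428806 ring px [0.52735749 0.03418232 0.042763  ]
ring carriage (array([526.2,  34.2]), array([92.6, 92.5]), 77.71758270263672, np.int64(1497)) [[471.0, -1.0], [562.0, -21.0], [581.0, 70.0], [491.0, 89.0]] z 0.04322898437485678
ring base (array([554.3,  19.1]), array([370. , 181.7]), 8.556970596313477, np.int64(5431)) [[358.0, 81.0], [385.0, -98.0], [751.0, -43.0], [724.0, 136.0]]
fl carriage (array([ 594.6, -202. ]), array([92. , 93.1]), 73.23323059082031, np.int64(1626)) [[537.0, -233.0], [626.0, -259.0], [652.0, -171.0], [563.0, -145.0]] z 0.04337276364352627
fl base (array([ 565. , -193.2]), array([111.8, 399.6]), 73.31951141357422, np.int64(4960)) [[358.0, -189.0], [740.0, -304.0], [772.0, -197.0], [390.0, -82.0]]
plug [ 0.348 -0.098  0.005] [0.423 0.145 0.883]
drv [ 0.336 -0.152  0.005] [ 0.398 -0.016  0.883]
```

```bash
cat >> h.py <<'E'
th=np.arctan2(-.213,.977); d=np.array([np.cos(th),np.sin(th),0]); face=np.array([.5262,.0342,0])-.046*d
a=(th+np.pi)/2; Q=[np.cos(a),np.sin(a),0,0]
E
python3 - <<'E'
from h import *
arm.gripper_to(0.0,f_grip=10)
p=face-.034*d
up=p+[0,0,.15]; lo=p+[0,0,.031]
print(up,arm.solve_ik(up,Q))
arm.reach(up,Q); print(arm.current_time_s(),arm.current_tool_pos(),arm.current_joints())
s=cams.snapshot("wrist"); cv2.imwrite("pics/w.png",s["img"][...,::-1])
arm.line_to(lo,vel=.1)
s=cams.snapshot("side"); cv2.imwrite("pics/s2.png",s["img"][100:260,160:420,::-1].repeat(2,0).repeat(2,1))
print(arm.current_time_s(),arm.current_tool_pos()-lo,arm.current_width(),arm.current_wrist_force())
E
```

```text
[0.44803601 0.05124087 0.15      ] [-7.84598162e-02  4.78154471e-03  1.90268882e+00 -4.44089210e-16
  1.23412229e+00 -1.43460063e+00]
3.5333 [0.44821266 0.05183674 0.15017282] [-7.72797862e-02  4.77705433e-03  1.90230111e+00  2.70832306e-04
  1.23411299e+00 -1.43441123e+00]
4.975 [ 7.34344545e-04 -3.74992313e-05  6.84018252e-04] 0.0005081638821215252 [ 0.18527173  0.16512601 -0.03855299]
```

View pics/w.png

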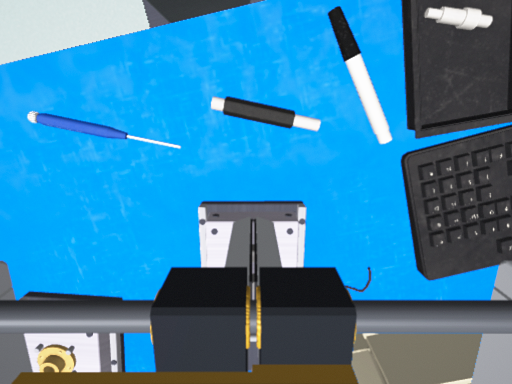

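View pics/s2.png

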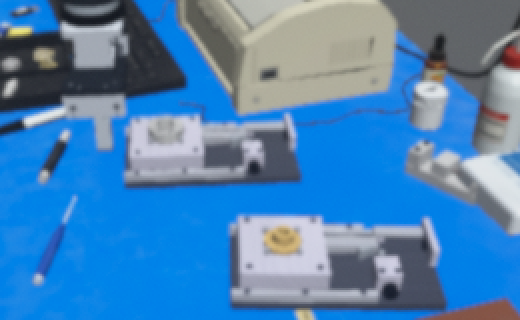

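The wrist view shows the closed fingers centred at about (252,270) and square to the carriage front. In the side view the fingertips at (103,135) are clear of the face at (130,150). I'll make contact, then push.

```bash
python3 - <<'E'
from h import *
f0=np.array(arm.current_wrist_force())
p0=np.array(arm.current_tool_pos())
st=p0.copy()
hit=arm.line_to(p0+.034*d,vel=.025,guard=2.0)
p=np.array(arm.current_tool_pos()); print(hit,"gap to est face",(p-face)@d,"force",arm.current_wrist_force()-f0,arm.current_time_s())
if hit and abs((p-face)@d+.009)<.005:
    g=arm.line_to(p+.040*d,vel=.04,guard=25)
    q=np.array(arm.current_tool_pos()); print(g,"pushed",(q-p)@d,arm.current_wrist_force()-f0,arm.current_time_s())
    s=cams.snapshot("top"); P=pts(s); np.save("p2.npy",P); cv2.imwrite("pics/t2.png",s["img"][100:250,120:350,::-1].repeat(3,0).repeat(3,1))
E
```

```text
True gap to est face -0.010624230973183544 force [ 0.34807958 -0.36656443  0.32602351] 5.9167
False pushed 0.03685049790249247 [-4.97672992  0.86408419  0.67089409] 7.075
```

```bash
python3 - <<'E'
from h import *
P=np.load("p2.npy"); z=P[...,2]; v,u=np.mgrid[0:384,0:512]
q=np.array(arm.current_tool_pos()); print("tcp vs home face",(q-face)@d)
x=(P-face)@d; y=(P-face)@np.array([-d[1],d[0],0])
m=(abs(y)<.044)&(abs(y)>.015)&(z>.039)&(z<.047)&(x>-.01)&(x<.17)
print("carriage x range",np.percentile(x[m],[0,1,99,100]))
E
```

```text
tcp vs home face 0.02623267558165613
carriage x range [0.07044232 0.07148627 0.15564594 0.16318313]
```

View pics/t2.png

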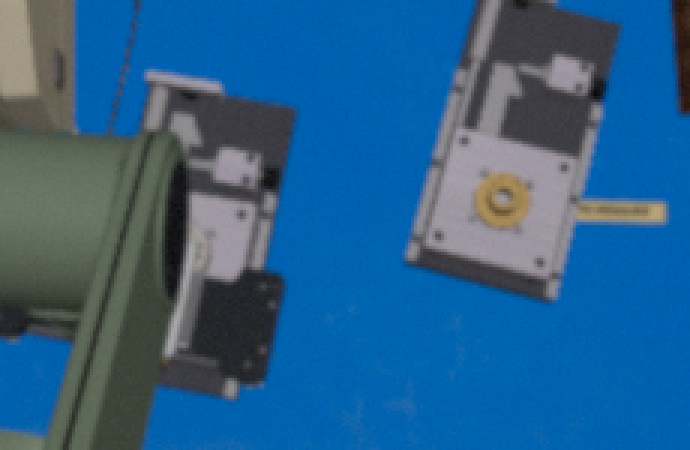

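The carriage is at roughly 34–37 mm, close in front of the pin block at (240,165) in the crop. I'll push a little further for margin, then let go.

```bash
python3 - <<'E'
from h import *
q=np.array(arm.current_tool_pos())
arm.line_to(q+.006*d,vel=.02,guard=20)
q=np.array(arm.current_tool_pos()); print("tcp vs home face",(q-face)@d,arm.current_wrist_force(),arm.current_time_s())
b=face-.030*d+[0,0,q[2]]
arm.line_to(b,vel=.05)
print(arm.current_wrist_force(),arm.current_time_s())
arm.line_to(b+[0,0,.12],vel=.12)
arm.move_j([.9]+list(arm.current_joints()[1:])) 
arm.sleep(.3)
s=cams.snapshot("top"); P=pts(s); z=P[...,2]
cv2.imwrite("pics/t3.png",s["img"][100:250,120:350,::-1].repeat(3,0).repeat(3,1))
v,u=np.mgrid[0:384,0:512]
R=(u>140)&(u<222)&(v>110)&(v<240)&(z>.037)&(z<.049)
n,l,st,ce=cv2.connectedComponentsWithStats(R.astype(np.uint8)); m=l==1+st[1:,4].argmax()
x=(P-face)@d; print("x range",np.percentile(x[m],[1,99]),"front median",[np.round(x[m&(u==k)].min(),4) for k in range(160,195,5)],arm.current_time_s())
E
```

```text
tcp vs home face 0.0295142126925983 [-4.73803603  1.6727412   1.68932062] 7.4333
[ 0.60605455 -0.24733437 -0.29576586] 8.825
x range [0.02801166 0.11841608] front median [np.float64(0.0283), np.float64(0.0279), np.float64(0.0285), np.float64(0.028), np.float64(0.0283), np.float64(0.028), np.float64(0.0279)] 11.9
```

View pics/t3.png

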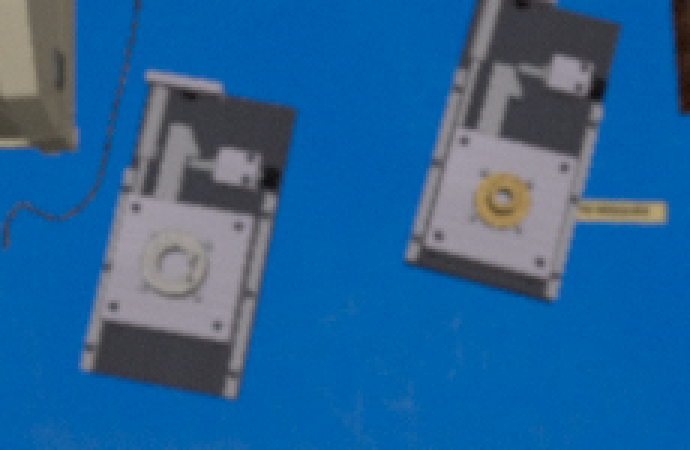

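The carriage front now measures 28 mm from home, so it is caught on the pin. The ring is centred in its nest at (175,262), and the flange stage hasn't moved.

```bash
python3 -c "
from bench import arm
print(arm.current_wrist_force()); print(arm.sign_off())"
```

```text
[ 0.37095422 -0.61439519 -0.23658545]
the job is handed in; nothing more can be done
None
```

The ring carriage is caught on its stop pin at about 28 mm of travel, the ring gauge sits in its nest, the flange stage is untouched, and the job was handed in at about 12 s.

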